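# Shorten a telescoping bench stop by one hole

### The job

The telescoping bench stop is one hole too long for the next panel: press its sprung brass button in and push the tube along by its orange thumb tab, toward the grey block, until the button snaps out through the tube's next hole and locks it. Work gently, by feel, with no more force than a firm thumb (never over 25 N), leave the wedge, the beech strip and the sanding block where they lie, and let go.

Things in the scene. Friction and masses are not known exactly. Their poses are not given: they have to be found in the camera images.
- stand: Bench stop screwed to the bench: plywood base 60 x 322 x 8 mm along its y axis; grey block (44 x 40, 74 mm high) at the +y end holds a fixed inner bar. Over the bar slides a square aluminium tube, 28 x 28 mm, flat upper face 64 mm above the bench, with a black rubber pad at its -y end. Origin: on the bench under the button's centre; y along the bar (the tube collapses toward +y), z up.
- button_top (a point): Top of the brass snap button: round-headed pin, 12 mm diameter, on the fixed inner bar (it does not travel with the tube), poking up through a 14 mm hole in the tube's upper face, 7 mm proud of it (71 mm above the bench) when out; the point sinks as it is pressed. Spring: 2 N to start, 5 N when flush. While it stands out the tube is locked. A fingertip wider than the hole presses it just flush.
- tab_face (a point): Centre of the -y face of the orange thumb tab on top of the tube: 28 mm wide across the bar, 9 mm thick, 16 mm high above the tube (top 80 mm above the bench), square to the bar. The face starts 15 mm to the +y side of the button's centre and travels with the tube, so that one fingertip can press the button and push on this face at once.
- tube (a joint): How far the tube has collapsed, m: 0 at the start (locked in its first hole), grows as the tube moves along the stand's +y, at most 0.072. It slides with about 3 N of friction. The next hole locks somewhere from 0.040 to 0.066: just where differs from stop to stop and must be felt (the tube stops dead there). The pin has about 1 mm of play in a hole.
- button (a joint): How far the button is pressed in, m: 0 fully out, 0.007 flush with the tube, 0.009 under the tube's 2 mm wall. Pressed flush, its round head still catches the wall a little: with the finger still pressing, about 10 to 15 N along the tube slides the wall over it. After 7 mm of tube travel the wall keeps it down and pressing is no longer needed. It springs out by itself in the next hole.
- wedge: Loose dark wooden shim wedge, 28 x 100 x 22 mm, lying beside the stand on its -x side; not to be moved. Origin: centre of its underside.
- strip: Loose pale beech strip, 19 x 200 x 17 mm, lying beside the stand on its +x side; not to be moved. Origin: centre of its underside.
- sanding_block: Loose grey sanding block, 60 x 103 x 34 mm, lying beyond the rubber stop pad; not to be moved. Origin: centre of its underside.

How it is judged:
By the outcome, as a careful person would: the job done as asked, in the order asked, and still so for the second after the job is handed in, with the robot touching nothing.
It also fails if it takes over 43 s, if anything falls off the work surface, if the arm or the gripper's body presses on something with over 40 N, if the wrist force passes 120 N, or if a joint passes its speed limit or range.

### The arm

A 7-joint arm with a two-finger parallel gripper is mounted at the origin on the work surface; the furniture and walls round the work are solid. World frame = base frame: x ahead of the robot, y to its left, z up, the work surface at z = 0. Lengths are in mm, angles in rad, forces in N, time in s.
With the tool pointing down it reaches from about 425 to 950 mm from the base axis. Payload 4.7 kg.
Tool frame: the origin (TCP) lies on the centre line of the jaws, within the pads' length; the fingertips stand 25 mm ahead of it and the grasp point (between the pads) lies 6 mm ahead of it; z points along the fingers, y is the line along which they close (so a half turn about z gives the same grasp; the last joint's range is limited). The gripper opens to 85 mm and grips with 20 to 120 N. Pads are 22 mm wide; open, the fingers measure 114 mm over their backs; the gripper's body (76 mm by 85 mm) begins 54 mm behind the grasp point. The pads swing forward as they close: fully open they stand 13 mm farther back than shut.
Start: joints at [1.155, 0.469, -0.049, 1.532, 0.024, 1.141, -0.082], TCP at [254.673, -625.13, 256.335] pointing down, gripper open.
Joint ranges: [-2.59, 2.59], [-0.33, 1.99], [-1.39, 1.29], [0.1, 2.45], [-1.04, 4.18], [0.21, 1.99], [-2.66, 2.66]. Speed limits (rad/s): [2.57, 2.57, 3.14, 3.14, 3.14, 3.14, 3.14].

### API

Orientations are given as a rotation vector (axis times angle).
In Python, from station import env gives the robot as it stands. The module is installed in compiled form; this text tells all that it offers.
- The arm moves only by the shell command python3 -m jog 'ROWS' [FORCE]. ROWS is JSON, a list of rows, each a list of 3 entries, a list of its own where there are three numbers: the shift along the tool's x, y, z in m, then the turn, a rotation vector about the tool's x, y, z in degrees, then the closure in counts, from 0 (fully open) to 255 (shut). A call has 1 to 12 rows; each row is the pose to reach, as a shift and turn from the pose commanded when the call began, along the tool's axes at that moment; what a row does not reach only later rows make up. A row lasts 1/10 s, in which the tool goes at most 50 mm and 8.59 degrees, less where a joint would pass 70% of its speed; a pose out of reach is approached as far as the arm can. A call with a gripper value outside its range is refused whole. The fingers move at their own pace and stop on an object; FORCE is the grip in N (left out, the last holds). Time passes only in rows, so rows that repeat a pose let the fingers close. It gives the time, the measured TCP pose, the force, the opening and the grip force at its end, in the units of the state.
- env.get_obs(): the state, without advancing time (a new reading comes with each control period).
- env.grab_frame(name): name is "side" or "top"; returns a dict with "pixels" (480x640x3 uint8, red, green, blue), "camera_matrix" (3x3 intrinsics, pixels), "R" (3x3) and "t" (3): a world point X has camera coordinates R X + t. Camera axes: x right, y down, z forward; pixel columns grow to the right and rows downward; lengths in mm; the calibration is good to about 2 mm. A picture is of the moment at which its call begins. There is no depth.
- env.sign_off(): hands the job in; it is judged then, once.
Trained networks look in a picture, given as the dict that the camera call returned (one of the last four; its "shot" number tells which), for a name from the list of things; names that differ only in an ending like _2 or _b are one class to them, and where a whole thing is asked for, a point or a joint stands for the part that bears it (a point fixed in the world has none). Each returns a list of dicts, best first, with "score" (0 to 1); they miss things now and then, are a little off and sometimes report something else, mostly with a low value. They report only what shows in the picture. A call takes as long as a camera call.
- env.find_in(picture, label): "bbox" ([centre column, centre row, width, height] in pixels, round what is visible of it).
- env.regions_of(picture, label): "region" (480x640 bool, what is visible of it) and "bbox" ([centre column, centre row, width, height] in pixels, round what is visible of it).
The state is a dict: "clock": time; "q": joint angles; "qd": joint speeds; "tau": joint torques, N m; "tcp_pos": TCP position; "eef_rot": TCP orientation; "force": force on the tool from outside, world axes, zero at the start; "moment": the same for the moment, N m; "finger_gap": finger opening in mm; "grasp_force": force on a finger pad.
Only numpy, scipy, OpenCV 4.12 (cv2) and the standard library are available. Lean on these libraries where they do the work, as an engineer would, in place of code of your own. Each camera call takes 0.05 s, during which the arm holds its last target. There are 200 camera calls.

## Working session

There is one attempt and no reset: what is moved stays moved. The work goes in short steps, Python scripts to look and compute and a shell command to move; the robot and the scene stay as the last step left them, time stands still between calls to the robot, and variables do not carry over. Pictures are saved under pics/ and viewed, at most 10 in all, crops included, and the job is handed in when it is done.

```bash
mkdir -p pics
cat > h.py <<'E'
import numpy as np, cv2
from station import env
from scipy.spatial.transform import Rotation as Ro
def pix(f,X):
    X=np.atleast_2d(X); c=X@np.array(f["R"]).T+np.array(f["t"]); p=c@np.array(f["camera_matrix"]).T; return p[:,:2]/p[:,2:]
def at_z(f,u,v,z):
    R=np.array(f["R"]);t=np.array(f["t"]);K=np.array(f["camera_matrix"])
    C=-R.T@t; d=R.T@np.linalg.solve(K,[u,v,1]); return C+d*(z-C[2])/d[2]
E
python3 - <<'E'
from h import *
o=env.get_obs();print(o["clock"],o["tcp_pos"],Ro.from_rotvec(o["eef_rot"]).as_matrix().round(3).tolist(),o["force"],o["finger_gap"])
for n in("top","side"):
    f=env.grab_frame(n);cv2.imwrite(f"pics/{n}0.png",cv2.cvtColor(f["pixels"],cv2.COLOR_RGB2BGR))
    print(n,"cam",-np.array(f["R"]).T@np.array(f["t"]))
    for l,z in(("stand",30),("button_top",71),("tab_face",72),("wedge",22),("strip",17),("sanding_block",34)):
        for d in env.find_in(f,l)[:2]:
            b=d["bbox"];print(l,round(d["score"],2),np.round(b),at_z(f,b[0],b[1],z).round(0))
E
```

```text
0.0 [ 254.46213166 -624.61621624  255.23053474] [[0.926, 0.377, -0.001], [0.377, -0.926, 0.002], [-0.0, -0.002, -1.0]] [-0.71166992 -0.66990293 -0.36487722] 85.37753683722077
top cam [ 351.2170721   -58.19940122 1022.36032499]
stand 0.73 [306. 246. 210.  67.] [473. -44.  30.]
button_top 0.46 [302. 246.   4.   3.] [469. -39.  71.]
tab_face 0.86 [346. 237. 128.  49.] [ 482. -112.   72.]
wedge 0.81 [294. 286.  59.  24.] [405. -23.  22.]
strip 0.56 [291. 217. 110.  29.] [527. -20.  17.]
strip 0.24 [344. 237. 128.  50.] [ 489. -112.   17.]
sanding_block 0.93 [444. 231.  64.  44.] [ 493. -284.   34.]
side cam [ 498.04539168 -852.25518167  445.91535187]
stand 0.64 [313. 260.  44. 108.] [478. -55.  30.]
tab_face 0.72 [319. 271.  34.  82.] [ 492. -174.   72.]
wedge 0.88 [282. 260.  13.  36.] [417. -43.  22.]
strip 0.62 [339. 268.  20.  52.] [529. -58.  17.]
sanding_block 0.74 [322. 343.  46.  64.] [ 501. -315.   34.]
```

Run:
```python
import cv2
a=cv2.imread("pics/top0.png")[190:320,190:490];cv2.imwrite("pics/topc.png",cv2.resize(a,(800,347),interpolation=cv2.INTER_CUBIC))
a=cv2.imread("pics/side0.png")[190:390,240:400];cv2.imwrite("pics/sidec.png",cv2.resize(a,(480,600),interpolation=cv2.INTER_CUBIC))
```

```text
(no output)
```

View pics/topc.png

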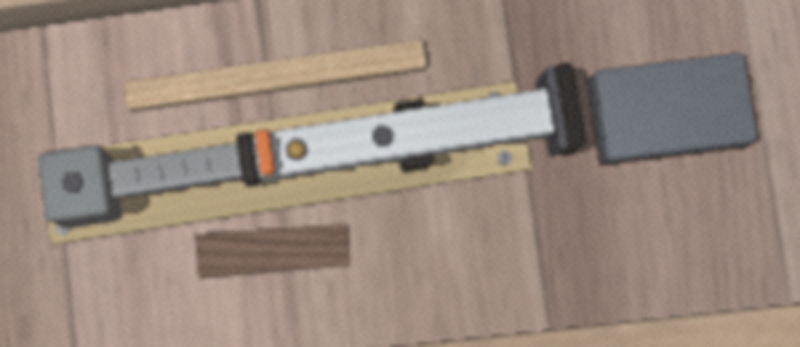

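View pics/sidec.png

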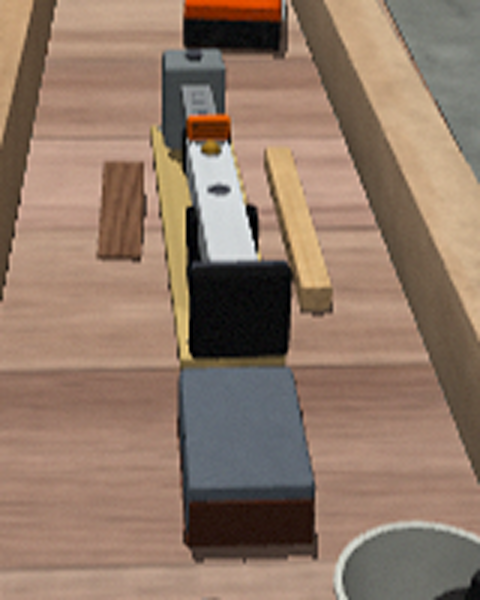

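The top view shows the button at about px (301,245.5), the orange tab to its left, a dark next hole near (333.6,240.6), the block at (218,259) and the pad to the right. The side view agrees with this: wedge on -x, strip on +x, sanding block beyond the pad.

Run:
```python
from h import *
f=env.grab_frame("top");g=env.grab_frame("side")
P=f["pixels"].astype(int)
c=lambda x,y:(190+x/2.667,190+y/2.667)
# button: golden blob, tab: orange blob
hsv=cv2.cvtColor(f["pixels"],cv2.COLOR_RGB2HSV)
b=at_z(f,*c(297,148),70);h=at_z(f,*c(383,135),64)
bl=at_z(f,*c(73,182),74);pe=at_z(f,*c(553,115),64)
tb=at_z(f,*c(265,152),80)
print("button",b,"hole",h,"dist",np.linalg.norm(h-b),"blk",bl,"tubeend",pe,"tab",tb)
# side: button/hole
s=lambda x,y:(240+x/3,190+y/3)
print("side btn",at_z(g,*s(211,146),70),"hole",at_z(g,*s(219,189),64))
d=(bl-pe)[:2];print("bar dir deg (from world x)",np.degrees(np.arctan2(d[1],d[0])))
d=(b-h)[:2];print(np.degrees(np.arctan2(d[1],d[0])))
for n,F in(("top",f),("side",g)):
  H=cv2.cvtColor(F["pixels"],cv2.COLOR_RGB2HSV)
  m=(H[...,0]<12)&(H[...,1]>180)&(H[...,2]>120); 
  k,_,st,ce=cv2.connectedComponentsWithStats(m.astype(np.uint8))
  print(n,[(st[i].tolist(),ce[i].round(1)) for i in range(1,k) if st[i][4]>15])
# reproject button -> side
print(pix(g,b),pix(f,b))
```

```text
button [469.55042894 -38.0506209   70.        ] hole [477.32158267 -92.03799287  64.        ] dist 54.872827182543716 blk [450.94114486 100.70511503  74.        ] tubeend [ 487.64227611 -199.26830212   64.        ] tab [466.26130493 -18.50586041  80.        ]
side btn [471.77524239 -44.71484087  70.        ] hole [478.77759965 -92.94608437  64.        ]
bar dir deg (from world x) 96.97535401625665
98.19111520207753
top []
side [([237, 130, 27, 8, 56], array([249.6, 133. ])), ([341, 135, 23, 10, 57], array([352.3, 140.1])), ([208, 169, 13, 17, 64], array([214.9, 174.3])), ([302, 175, 32, 21, 499], array([317.7, 185.3])), ([226, 184, 6, 12, 23], array([228.4, 189.2])), ([485, 268, 5, 10, 36], array([487.1, 272. ])), ([477, 286, 10, 28, 68], array([481.3, 300.2])), ([171, 313, 13, 60, 281], array([177. , 343.8])), ([201, 313, 3, 24, 28], array([201.9, 324.5])), ([424, 330, 54, 43, 600], array([453.8, 350.6])), ([204, 346, 3, 17, 19], array([204.7, 354.8])), ([177, 391, 79, 78, 1491], array([213. , 424.9]))]
[[309.31905717 237.15893209]] [[301.36107987 245.49306337]]
```

```bash
python3 -m jog '[[[0.2,-0.22,0],[0,0,-35],255],[[0.2,-0.22,0],[0,0,-35],255],[[0.2,-0.22,0],[0,0,-35],255],[[0.2,-0.22,0],[0,0,-35],255],[[0.2,-0.22,0],[0,0,-35],255],[[0.2,-0.22,0],[0,0,-35],255],[[0.42,-0.46,0.06],[0,0,-75],255],[[0.42,-0.46,0.06],[0,0,-75],255],[[0.42,-0.46,0.06],[0,0,-75],255],[[0.42,-0.46,0.06],[0,0,-75],255],[[0.42,-0.46,0.06],[0,0,-75],255],[[0.42,-0.46,0.06],[0,0,-75],255]]' 40
python3 - <<'E'
from h import *
o=env.get_obs();print(o["clock"],o["tcp_pos"],Ro.from_rotvec(o["eef_rot"]).as_matrix().round(3).tolist(),o["force"],o["finger_gap"],o["q"])
E
```

```text
clock: 2.0
tcp_pos: [460.0, -67.7, 202.1]
eef_rot: [2.076, 2.356, 0.001]
force: [0.5, -0.4, -0.2]
finger_gap: -0.2
grasp_force: 0.0
2.0 [460.00591486 -67.6741361  202.10455513] [[-0.126, 0.992, 0.001], [0.992, 0.126, -0.001], [-0.001, 0.001, -1.0]] [ 0.5254423  -0.4461995  -0.17710494] -0.23794937099392033 [ 0.566662    0.23953137 -0.5866439   2.05004362  0.16976997  0.89658849
  0.01290852]
```

```bash
python3 -m jog '[[[0,0,0],[0,0,0],255],[[0,0,0],[0,0,0],255]]'
```

```text
clock: 2.2
tcp_pos: [459.7, -68.2, 201.9]
eef_rot: [-2.074, -2.359, 0.0]
force: [0.3, -0.7, 0.3]
finger_gap: -0.3
grasp_force: 0.0
```

```bash
python3 -m jog '[[[0.026,0.014,0.04],[0,0,0],255],[[0.026,0.014,0.06],[0,0,0],255],[[0.026,0.014,0.082],[0,0,0],255],[[0.026,0.014,0.082],[0,0,0],255],[[0.026,0.014,0.082],[0,0,0],255]]'
python3 - <<'E'
from h import *
for n in("top","side"):
    f=env.grab_frame(n);o=env.get_obs();p=np.array(o["tcp_pos"])+[0,0,-25]
    q=pix(f,[p,[470,-40,71]]);print(n,q)
    if n=="side":r=(slice(130,280),slice(240,400))
    else:r=(slice(180,330),slice(220,380))
    a=cv2.cvtColor(f["pixels"],cv2.COLOR_RGB2BGR)[r];cv2.imwrite(f"pics/{n}1.png",cv2.resize(a,(640,600),interpolation=cv2.INTER_CUBIC))
E
```

```text
clock: 2.7
tcp_pos: [470.2, -43.1, 120.3]
eef_rot: [2.081, 2.353, -0.001]
force: [-0.5, 0.8, 0.9]
finger_gap: -0.2
grasp_force: 0.0
top [[303.94866418 242.71452054]
 [302.51619483 245.12450233]]
side [[310.23582051 225.59262728]
 [309.51960944 237.11871532]]
```

View pics/side1.png

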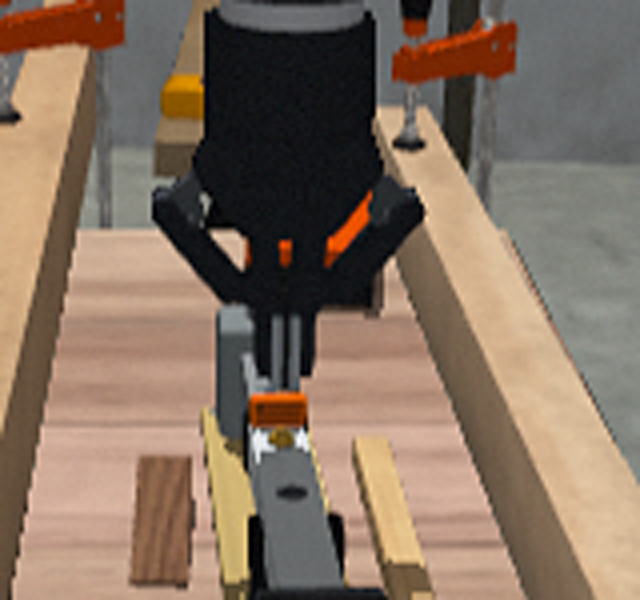

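View pics/top1.png

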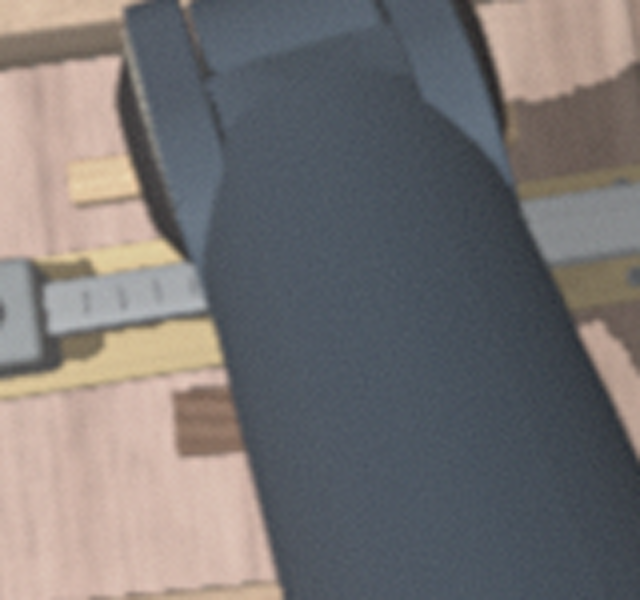

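The side view shows the closed fingertip centred laterally (col ≈311.2) over the button (310.7). It is just short of the tab and roughly 24 mm above the button. The top view is blocked by the arm.

```bash
python3 -m jog '[[[0.002,0,0.01],[0,0,0],255],[[0.002,0,0.018],[0,0,0],255],[[0.002,0,0.021],[0,0,0],255],[[0.002,0,0.023],[0,0,0],255],[[0.002,0,0.024],[0,0,0],255],[[0.002,0,0.025],[0,0,0],255],[[0.002,0,0.026],[0,0,0],255],[[0.002,0,0.026],[0,0,0],255]]'
python3 -m jog '[[[0,0,0.001],[0,0,0],255],[[0,0,0.002],[0,0,0],255],[[0,0,0.002],[0,0,0],255]]'
```

```text
clock: 3.6
tcp_pos: [469.8, -39.7, 94.0]
eef_rot: [2.078, 2.356, -0.0]
force: [-1.9, 0.7, 3.0]
finger_gap: -0.4
grasp_force: 1.3
clock: 3.9
tcp_pos: [469.8, -39.8, 91.9]
eef_rot: [-2.078, -2.356, 0.0]
force: [-1.6, 1.0, 2.7]
finger_gap: 0.1
grasp_force: 1.7
```

```bash
python3 -m jog '[[[0,0,0.001],[0,0,0],255],[[0,0,0.002],[0,0,0],255],[[0,0,0.002],[0,0,0],255]]'
python3 -m jog '[[[0,0,0.0005],[0,0,0],255],[[0,0,0.001],[0,0,0],255],[[0,0,0.001],[0,0,0],255]]'
```

```text
clock: 4.2
tcp_pos: [469.8, -39.8, 89.9]
eef_rot: [-2.078, -2.356, 0.0]
force: [-2.4, 0.9, 3.7]
finger_gap: -0.1
grasp_force: 2.1
clock: 4.5
tcp_pos: [469.9, -39.8, 89.0]
eef_rot: [2.078, 2.356, -0.0]
force: [-3.1, -0.1, 5.3]
finger_gap: 0.4
grasp_force: 2.8
```

```bash
python3 -m jog '[[[0,0,0.0005],[0,0,0],255],[[0,0,0.0005],[0,0,0],255]]' 80
python3 -m jog '[[[0,0,0.0003],[0,0,0],255],[[0,0,0.0003],[0,0,0],255]]'
```

```text
clock: 4.7
tcp_pos: [469.9, -39.8, 89.0]
eef_rot: [2.078, 2.356, -0.001]
force: [-3.2, 0.4, 10.6]
finger_gap: -0.0
grasp_force: 5.0
clock: 4.9
tcp_pos: [469.9, -39.7, 88.9]
eef_rot: [2.078, 2.356, -0.001]
force: [-4.4, 0.3, 12.2]
finger_gap: -0.0
grasp_force: 6.2
```

```bash
python3 -m jog '[[[0.0005,0,-0.0002],[0,0,0],255],[[0.001,0,-0.0002],[0,0,0],255],[[0.001,0,-0.0002],[0,0,0],255]]'
python3 -m jog '[[[0.0005,0,0],[0,0,0],255],[[0.001,0,0],[0,0,0],255],[[0.001,0,0],[0,0,0],255]]'
```

```text
clock: 5.2
tcp_pos: [469.9, -39.7, 88.9]
eef_rot: [2.078, 2.354, -0.002]
force: [-3.3, -1.9, 10.1]
finger_gap: -0.2
grasp_force: 5.2
clock: 5.5
tcp_pos: [469.9, -39.5, 89.0]
eef_rot: [2.078, 2.353, -0.003]
force: [-3.3, -3.9, 9.6]
finger_gap: 0.2
grasp_force: 5.1
```

```bash
python3 -m jog '[[[0.0005,0,0],[0,0,0],255],[[0.001,0,0],[0,0,0],255],[[0.001,0,0],[0,0,0],255]]'
python3 -m jog '[[[0.0005,0,0],[0,0,0],255],[[0.001,0,0],[0,0,0],255],[[0.001,0,0],[0,0,0],255]]'
```

```text
clock: 5.8
tcp_pos: [469.8, -39.4, 88.9]
eef_rot: [2.078, 2.352, -0.004]
force: [-3.4, -5.4, 9.5]
finger_gap: 0.1
grasp_force: 4.9
clock: 6.1
tcp_pos: [469.8, -38.7, 89.0]
eef_rot: [2.079, 2.352, -0.004]
force: [-2.4, -6.1, 9.3]
finger_gap: -0.4
grasp_force: 4.8
```

```bash
python3 -m jog '[[[0.0005,0,0],[0,0,0],255],[[0.001,0,0],[0,0,0],255],[[0.0015,0,0],[0,0,0],255],[[0.0015,0,0],[0,0,0],255]]'
python3 -m jog '[[[0.0005,0,0],[0,0,0],255],[[0.001,0,0],[0,0,0],255],[[0.0015,0,0],[0,0,0],255],[[0.0015,0,0],[0,0,0],255]]'
```

```text
clock: 6.5
tcp_pos: [470.0, -37.1, 89.0]
eef_rot: [2.078, 2.352, -0.003]
force: [-2.1, -5.7, 9.4]
finger_gap: 0.1
grasp_force: 4.3
clock: 6.9
tcp_pos: [470.2, -35.3, 89.0]
eef_rot: [2.078, 2.351, -0.002]
force: [-0.7, -5.4, 7.7]
finger_gap: -0.3
grasp_force: 3.8
```

```bash
python3 -m jog '[[[0.0005,0,0.0001],[0,0,0],255],[[0.001,0,0.0001],[0,0,0],255],[[0.001,0,0.0001],[0,0,0],255]]'
python3 -m jog '[[[0.0005,0,0],[0,0,0],255],[[0.001,0,0],[0,0,0],255],[[0.001,0,0],[0,0,0],255]]'
```

```text
clock: 7.2
tcp_pos: [470.2, -34.5, 89.0]
eef_rot: [2.078, 2.351, -0.002]
force: [-1.0, -5.4, 8.1]
finger_gap: 0.0
grasp_force: 4.1
clock: 7.5
tcp_pos: [470.3, -33.3, 89.1]
eef_rot: [2.077, 2.351, -0.001]
force: [0.0, -5.8, 7.6]
finger_gap: -0.2
grasp_force: 3.9
```

Run:
```python
from h import *
f=env.grab_frame("side");o=env.get_obs();p=np.array(o["tcp_pos"])
u=np.array([-.127,.992,0])
print(pix(f,[p+[0,0,-25],p+[0,0,-25]-11*u,p+[0,0,-25]+11*u]))
a=cv2.cvtColor(f["pixels"],cv2.COLOR_RGB2BGR)[155:255,260:380];cv2.imwrite("pics/s2.png",cv2.resize(a,(720,600),interpolation=cv2.INTER_CUBIC))
```

```text
[[309.76485427 238.95285351]
 [310.24887162 241.39013121]
 [309.29131069 236.56831663]]
```

View pics/s2.png

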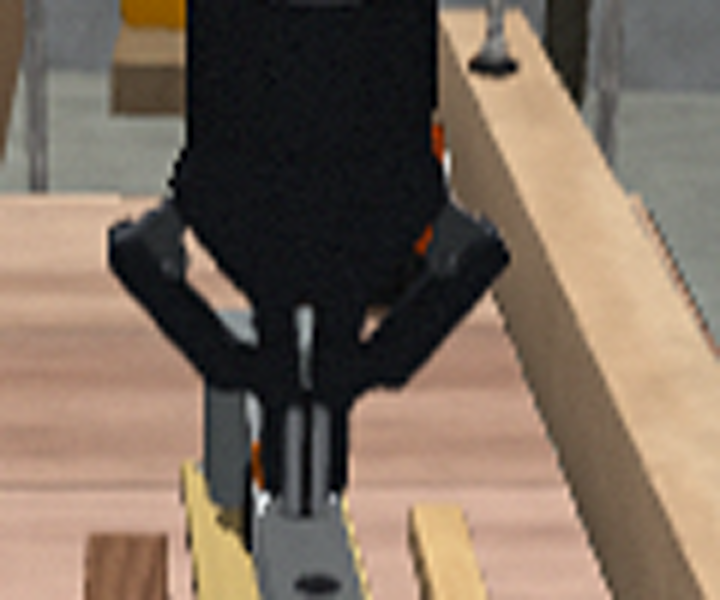

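The tip is centred on the tube and covers the button. The dark hole is still at px (313,252), so the tube has not moved, and tab contact should be imminent.

```bash
python3 -m jog '[[[0.0005,0,0.0001],[0,0,0],255],[[0.001,0,0.0001],[0,0,0],255],[[0.001,0,0.0001],[0,0,0],255]]'
python3 -m jog '[[[0.0005,0,0],[0,0,0],255],[[0.001,0,0],[0,0,0],255],[[0.001,0,0],[0,0,0],255]]'
```

```text
clock: 7.85
tcp_pos: [470.3, -32.7, 89.0]
eef_rot: [2.077, 2.35, -0.001]
force: [-0.5, -6.2, 8.5]
finger_gap: -0.1
grasp_force: 4.2
clock: 8.15
tcp_pos: [470.3, -31.5, 89.0]
eef_rot: [2.077, 2.351, -0.001]
force: [-0.5, -5.1, 7.7]
finger_gap: 0.4
grasp_force: 4.0
```

```bash
python3 -m jog '[[[0.0005,0,0.0001],[0,0,0],255],[[0.001,0,0.0001],[0,0,0],255],[[0.001,0,0.0001],[0,0,0],255]]'
python3 - <<'E'
from h import *
f=env.grab_frame("side")
a=cv2.cvtColor(f["pixels"],cv2.COLOR_RGB2BGR)[215:265,280:340];cv2.imwrite("pics/s3.png",cv2.resize(a,(720,600),interpolation=cv2.INTER_CUBIC))
E
```

```text
clock: 8.45
tcp_pos: [470.2, -31.1, 89.0]
eef_rot: [2.077, 2.35, -0.001]
force: [0.3, -7.5, 7.9]
finger_gap: -0.0
grasp_force: 5.0
```

View pics/s3.png

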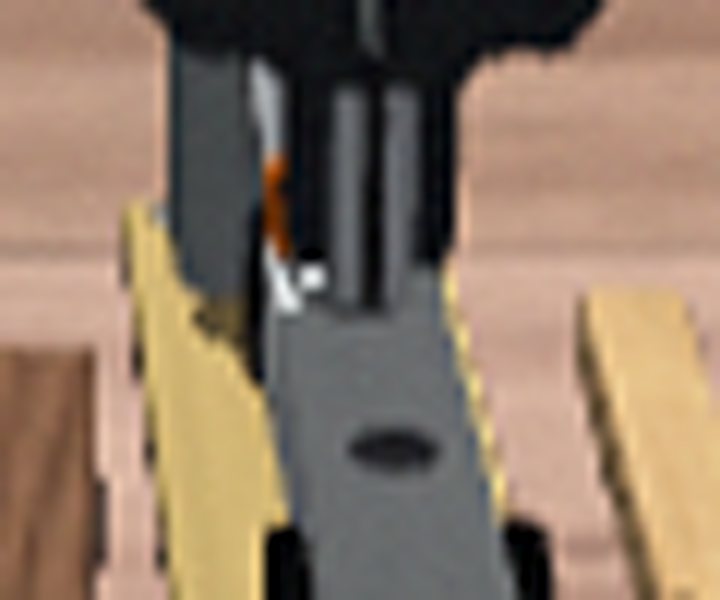

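The tip's rear edge (crop row 305) hides the button and no gold shows. The horizontal force now rises faster, so the tip has probably met the tab.

```bash
python3 -m jog '[[[0.0005,0,0],[0,0,0],255],[[0.001,0,0],[0,0,0],255],[[0.001,0,0],[0,0,0],255]]'
python3 -m jog '[[[0.0005,0,0],[0,0,0],255],[[0.001,0,0],[0,0,0],255],[[0.001,0,0],[0,0,0],255]]'
```

```text
clock: 8.8
tcp_pos: [470.2, -30.8, 89.0]
eef_rot: [2.077, 2.349, -0.002]
force: [-0.5, -8.3, 8.5]
finger_gap: -0.2
grasp_force: 5.8
clock: 9.1
tcp_pos: [470.1, -30.4, 89.0]
eef_rot: [2.078, 2.348, -0.003]
force: [0.4, -9.6, 9.6]
finger_gap: -0.1
grasp_force: 6.6
```

```bash
python3 -m jog '[[[0.0005,0,0],[0,0,0],255],[[0.001,0,0],[0,0,0],255],[[0.001,0,0],[0,0,0],255]]'
python3 -m jog '[[[0.0005,0,0],[0,0,0],255],[[0.001,0,0],[0,0,0],255],[[0.001,0,0],[0,0,0],255]]'
```

```text
clock: 9.4
tcp_pos: [470.1, -29.6, 89.0]
eef_rot: [2.078, 2.348, -0.003]
force: [0.3, -10.6, 8.3]
finger_gap: 0.2
grasp_force: 6.4
clock: 9.7
tcp_pos: [470.0, -29.3, 89.0]
eef_rot: [2.078, 2.347, -0.004]
force: [0.7, -12.3, 8.4]
finger_gap: 0.2
grasp_force: 7.0
```

```bash
python3 -m jog '[[[0.0005,0,0],[0,0,0],255],[[0.001,0,0],[0,0,0],255],[[0.001,0,0],[0,0,0],255]]'
python3 -m jog '[[[0.0005,0,0],[0,0,0],255],[[0.001,0,0],[0,0,0],255],[[0.001,0,0],[0,0,0],255]]'
```

```text
clock: 10.0
tcp_pos: [469.6, -26.3, 89.0]
eef_rot: [2.078, 2.349, -0.002]
force: [-0.8, -6.9, 8.8]
finger_gap: 0.3
grasp_force: 5.4
clock: 10.3
tcp_pos: [469.4, -24.6, 89.0]
eef_rot: [2.077, 2.35, -0.001]
force: [-0.2, -6.4, 8.9]
finger_gap: 0.2
grasp_force: 5.2
```

```bash
python3 -m jog '[[[0.001,0,0],[0,0,0],255],[[0.002,0,0],[0,0,0],255],[[0.003,0,0],[0,0,0],255],[[0.004,0,0],[0,0,0],255],[[0.005,0,0],[0,0,0],255],[[0.005,0,0],[0,0,0],255]]'
python3 -m jog '[[[0.001,0,-0.001],[0,0,0],255],[[0.003,0,-0.002],[0,0,0],255],[[0.005,0,-0.0025],[0,0,0],255],[[0.007,0,-0.0025],[0,0,0],255],[[0.009,0,-0.0025],[0,0,0],255],[[0.009,0,-0.0025],[0,0,0],255]]'
```

```text
clock: 10.9
tcp_pos: [468.7, -19.5, 89.0]
eef_rot: [2.077, 2.351, -0.001]
force: [-0.6, -5.3, 9.7]
finger_gap: 0.1
grasp_force: 5.1
clock: 11.5
tcp_pos: [466.9, -10.5, 90.1]
eef_rot: [2.078, 2.352, -0.001]
force: [2.1, -4.7, -3.3]
finger_gap: 0.2
grasp_force: 2.7
```

```bash
python3 -m jog '[[[0.002,0,0],[0,0,0],255],[[0.004,0,0],[0,0,0],255],[[0.006,0,0],[0,0,0],255],[[0.008,0,0],[0,0,0],255],[[0.01,0,0],[0,0,0],255],[[0.012,0,0],[0,0,0],255],[[0.014,0,0],[0,0,0],255],[[0.014,0,0],[0,0,0],255]]'
python3 -m jog '[[[0.001,0,0],[0,0,0],255],[[0.002,0,0],[0,0,0],255],[[0.003,0,0],[0,0,0],255],[[0.003,0,0],[0,0,0],255]]'
```

```text
clock: 12.3
tcp_pos: [465.0, 3.6, 90.1]
eef_rot: [2.079, 2.352, -0.001]
force: [2.7, -4.1, -3.2]
finger_gap: -0.1
grasp_force: 2.3
clock: 12.7
tcp_pos: [464.6, 6.6, 90.1]
eef_rot: [2.079, 2.352, -0.001]
force: [1.4, -5.4, -3.2]
finger_gap: 0.4
grasp_force: 2.6
```

```bash
python3 -m jog '[[[0.001,0,0],[0,0,0],255],[[0.002,0,0],[0,0,0],255],[[0.003,0,0],[0,0,0],255],[[0.003,0,0],[0,0,0],255]]'
```

```text
clock: 13.1
tcp_pos: [464.2, 9.5, 90.1]
eef_rot: [2.079, 2.352, -0.001]
force: [2.5, -5.2, -3.2]
finger_gap: -0.1
grasp_force: 2.7
```

```bash
python3 -m jog '[[[0.001,0,0],[0,0,0],255],[[0.002,0,0],[0,0,0],255],[[0.002,0,0],[0,0,0],255]]'
python3 -m jog '[[[0.001,0,0],[0,0,0],255],[[0.002,0,0],[0,0,0],255],[[0.002,0,0],[0,0,0],255]]'
```

```text
clock: 13.4
tcp_pos: [464.0, 11.4, 90.1]
eef_rot: [2.079, 2.352, -0.002]
force: [2.5, -5.6, -3.2]
finger_gap: 0.2
grasp_force: 2.7
clock: 13.7
tcp_pos: [463.6, 14.1, 90.1]
eef_rot: [2.079, 2.353, -0.001]
force: [1.8, -5.1, -3.1]
finger_gap: 0.2
grasp_force: 2.3
```

```bash
python3 -m jog '[[[0.001,0,0],[0,0,0],255],[[0.002,0,0],[0,0,0],255],[[0.002,0,0],[0,0,0],255]]'
```

```text
clock: 14.0
tcp_pos: [462.7, 18.5, 90.6]
eef_rot: [-2.077, -2.356, -0.001]
force: [1.2, -0.2, -0.2]
finger_gap: 0.4
grasp_force: 0.4
```

```bash
python3 -m jog '[[[0.001,0,0],[0,0,0],255],[[0.002,0,0],[0,0,0],255],[[0.002,0,0],[0,0,0],255]]'
```

```text
clock: 14.3
tcp_pos: [462.5, 19.8, 90.6]
eef_rot: [2.078, 2.356, 0.0]
force: [0.6, -2.5, -2.4]
finger_gap: -0.2
grasp_force: 1.3
```

```bash
python3 -m jog '[[[0.001,0,0],[0,0,0],255],[[0.001,0,0],[0,0,0],255]]'
python3 -m jog '[[[0.001,0,0],[0,0,0],255],[[0.001,0,0],[0,0,0],255]]'
```

```text
clock: 14.5
tcp_pos: [462.4, 20.6, 90.6]
eef_rot: [2.078, 2.356, 0.0]
force: [0.7, -3.0, -1.6]
finger_gap: -0.3
grasp_force: 1.6
clock: 14.7
tcp_pos: [462.3, 21.0, 90.6]
eef_rot: [2.078, 2.355, -0.001]
force: [1.5, -5.2, -1.2]
finger_gap: -0.2
grasp_force: 2.6
```

```bash
python3 -m jog '[[[0.001,0,0],[0,0,0],255],[[0.001,0,0],[0,0,0],255]]'
```

```text
clock: 14.9
tcp_pos: [462.3, 21.1, 90.6]
eef_rot: [2.078, 2.354, -0.002]
force: [1.4, -7.3, -0.6]
finger_gap: 0.4
grasp_force: 3.5
```

It stopped dead at about 52 mm of travel, which matches the hole spacing in the picture. I'll test once more, then back off and lift.

```bash
python3 -m jog '[[[0.001,0,0],[0,0,0],255],[[0.001,0,0],[0,0,0],255]]'
python3 -m jog '[[[-0.004,0,0],[0,0,0],255],[[-0.008,0,0],[0,0,0],255],[[-0.009,0,-0.01],[0,0,0],255],[[-0.009,0,-0.03],[0,0,0],255],[[-0.009,0,-0.07],[0,0,0],255],[[-0.009,-0.05,-0.12],[0,0,0],255],[[-0.009,-0.05,-0.16],[0,0,0],255],[[-0.009,-0.05,-0.16],[0,0,0],255]]'
python3 - <<'E'
from h import *
f=env.grab_frame("side")
a=cv2.cvtColor(f["pixels"],cv2.COLOR_RGB2BGR)[160:280,260:380];cv2.imwrite("pics/s4.png",cv2.resize(a,(600,600),interpolation=cv2.INTER_CUBIC))
E
```

```text
clock: 15.1
tcp_pos: [462.3, 21.3, 90.6]
eef_rot: [2.079, 2.353, -0.004]
force: [2.5, -9.6, -0.6]
finger_gap: -0.3
grasp_force: 4.5
clock: 15.9
tcp_pos: [414.5, 9.8, 255.8]
eef_rot: [2.072, 2.35, 0.008]
force: [1.6, -0.1, -0.7]
finger_gap: 0.1
grasp_force: 0.0
```

View pics/s4.png

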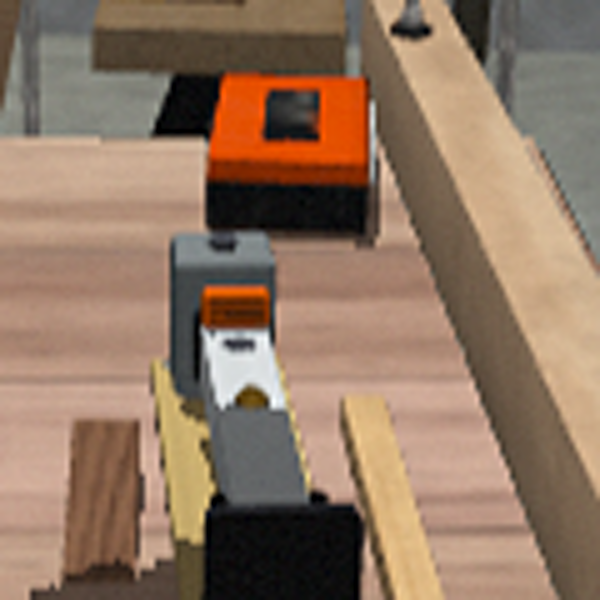

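The button now stands out through the second hole (crop (250,398)). The tab and the empty first hole have moved toward the block, the loose parts lie where they were, and the arm is clear.

```bash
python3 -m jog '[[[0,0,0],[0,0,0],255],[[0,0,0],[0,0,0],255],[[0,0,0],[0,0,0],255]]'; python3 -c "
from station import env
print(env.sign_off())"
```

```text
clock: 16.25
tcp_pos: [412.9, 8.7, 249.2]
eef_rot: [-2.076, -2.354, 0.002]
force: [-0.2, -0.2, 0.1]
finger_gap: 0.1
grasp_force: 0.0
the job is handed in; nothing more can be done
None
```

The tube is collapsed about 52 mm and locked with the button out through its next hole; the measured force never went over about 16 N, the loose pieces were not touched, the arm is clear, and the job was handed in at 16 s.

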